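# Turn the lunch boxes in past the corner post and park them under the low shelf

## Task

Put the lunch boxes away in the low wooden rack on the right, working along the row and starting with the one nearest the rack: push each box against the rack's steel corner post so that it turns a quarter turn round the post, then slide it into the lane until it is completely under the shelf board, with its latch side facing out of the mouth. The boxes go in single file, each pushing the earlier ones deeper; slide them flat on the worktop without lifting or tipping them, and leave the other things on the worktop where they are.

Things in the scene. Friction and masses are not known exactly. Their poses are not given: they have to be found in the camera images.
- rack: low fixed waxed wooden rack: a straight lane, 100 mm clear width, 56 mm clear height, top at 66 mm; the worktop is its floor. Jars 102 mm high stand on its rear from x = 165 mm. Origin on the worktop on the lane's centre line, level with the post; x points inwards along the lane (away from the robot), y left, z up. Walls run from the origin to the closed end 306 mm in (three boxes in file)
- rack_mouth (a point): point on the worktop on the lane's centre line, below the shelf board's front edge, 12 mm in from the rack's origin; axes as the rack's. A box whose centre is 46 mm or more further in is wholly under. A notch in the middle of that edge, 68 mm wide and 38 mm deep, lets a finger push a box right in
- fence_tip (a point): robot-side end of the guide fence, at its foot: the lane's right wall goes on 104 mm towards the robot as a fence 34 mm high; its inner side is flush with the lane's wall, 50 mm right of the centre line
- corner_post: steel post with a freely turning sleeve, 18 mm across, 66 mm high, fixed at the left front corner of the lane, 59 mm left of the rack's origin; origin at its foot; its right side is flush with the lane's left wall. A box slid along the row strikes it with the far part of its leading side; pushed on near its robot-side end, it pivots round the post and comes to stand before the mouth
- handle_tip (a point): robot-side end of the espresso machine's brown portafilter handle, which hangs over the worktop behind the row (from 115 to 150 mm up, 30 mm wide, running back towards the machine): keep the gripper's body clear of it. The fixed machine itself, 310 mm high, begins 100 mm behind this point and reaches 120 mm to the right and 145 mm to the left of it
- box_near: square lunch box, 92 x 92 mm, 42 mm high, 0.35 kg, white, grey lid, black latch 34 mm wide in the middle of one side; too wide to grip. Origin under its centre; its -x side is the latch side, z up. Starts with the latch facing left, away from the rack: needs a quarter turn counter-clockwise seen from above. First of the row, left of the corner post
- box_mid: square lunch box, 92 x 92 mm, 42 mm high, 0.35 kg, white, grey lid, black latch 34 mm wide in the middle of one side; too wide to grip. Origin under its centre; its -x side is the latch side, z up. Starts with the latch facing left, away from the rack: needs a quarter turn counter-clockwise seen from above. Second of the row, in front of the espresso machine
- box_far: square lunch box, 92 x 92 mm, 42 mm high, 0.35 kg, white, grey lid, black latch 34 mm wide in the middle of one side; too wide to grip. Origin under its centre; its -x side is the latch side, z up. Starts with the latch facing left, away from the rack: needs a quarter turn counter-clockwise seen from above. Third of the row, farthest left. Any one may be absent
- white_pot: white lidded pot, 74 mm across, 64 mm high, a bystander behind the row; origin under its centre
- tamper: coffee tamper with a wooden handle, 58 mm across, 76 mm high, a bystander far right near the front edge; origin under its centre
- teaspoon: teaspoon 130 mm long lying flat, a bystander right of the rack near the front edge; origin under its middle
- keys: bunch of keys 121 mm long lying flat, a bystander right of the rack; origin under its middle

How it is judged (in metres and radians):
On the way, in this order (a step that is already met when the one before it is completed fails the run):
1. the lunch box that stood first in the row presses on the corner post while it is part-way through its quarter turn (contact force between box_near and corner_post above 0.3 N and angle between the x axis of box_near and the x axis of rack, either way round between 0.35 and 1.2 rad), for 0.02 s.
2. that box (first) is wholly under the rack's shelf board, latch side towards the mouth (x of rack_mouth in the frame of box_near below -0.042 m and y of box_near in the frame of rack_mouth between -0.015 and 0.015 m and angle between the x axis of box_near and the x axis of rack, either way round below 0.17 rad and height (world z) of box_near below 0.01 m), for 0.2 s.
3. the lunch box that stood second in the row presses on the corner post while it is part-way through its quarter turn (contact force between box_mid and corner_post above 0.3 N and angle between the x axis of box_mid and the x axis of rack, either way round between 0.35 and 1.2 rad), for 0.02 s.
4. that box (second) is wholly under the rack's shelf board, latch side towards the mouth (x of rack_mouth in the frame of box_mid below -0.042 m and y of box_mid in the frame of rack_mouth between -0.015 and 0.015 m and angle between the x axis of box_mid and the x axis of rack, either way round below 0.17 rad and height (world z) of box_mid below 0.01 m), for 0.2 s.
5. the lunch box that stood third in the row presses on the corner post while it is part-way through its quarter turn (contact force between box_far and corner_post above 0.3 N and angle between the x axis of box_far and the x axis of rack, either way round between 0.35 and 1.2 rad), for 0.02 s.
6. that box (third) is wholly under the rack's shelf board, latch side towards the mouth (x of rack_mouth in the frame of box_far below -0.042 m and y of box_far in the frame of rack_mouth between -0.015 and 0.015 m and angle between the x axis of box_far and the x axis of rack, either way round below 0.17 rad and height (world z) of box_far below 0.01 m), for 0.2 s.
At the end, for the whole second after the job is handed in: Every lunch box present stands flat at rest in the rack's lane: wholly under the shelf board (at most 4 mm sticking out), within 15 mm of the lane's centre line and 0.17 rad of its direction, latch side towards the mouth (all of step 2 and all of step 4 and all of step 6 and linear speed of each of box_near, box_mid, box_far below 0.02 m/s); the robot touches nothing.
It fails at once if a lunch box is lifted or tipped (raised 25 mm or tilted 0.35 rad) (height (world z) of any of box_near, box_mid, box_far above 0.025 m or angle between any of box_near, box_mid, box_far's own z axis and vertical above 0.35 rad).
It fails at once if a bystander (pot, tamper, teaspoon, keys) is moved more than 30 mm (distance of any of white_pot, tamper, teaspoon, keys from where it was at the start of the episode above 0.03 m).
Of box_near, box_mid, box_far only 2 to 3 are there at a start; the rules pass over those that are not, and their reading is None.
At some moment in a run one of box_near, box_far may be knocked a few centimetres aside while the robot is not near it.
It also fails if it takes over 210 s, if anything falls off the work surface, if the arm or the gripper's body presses on something with over 40 N, if the wrist force passes 120 N, or if a joint passes its speed limit or range.

## Robot

A 7-joint arm with a two-finger parallel gripper is mounted at the origin on a cart in front of the work surface, level with it; the furniture and walls round the work are solid. World frame = base frame: x ahead of the robot, y to its left, z up, the work surface at z = 0. Lengths are in mm, angles in rad, forces in N, time in s.
With the tool pointing down it reaches from about 400 to 875 mm from the base axis. Payload 4.4 kg.
Tool frame: the origin (TCP) lies midway between the tips of the shut fingers; the grasp point (between the pads) lies 19 mm behind it (ctrl.grip_point_offset is the distance from the TCP to the grasp point, in mm); z points along the fingers, y is the line along which they close (so a half turn about z gives the same grasp; the last joint's range is limited). The gripper opens to 85 mm and grips with 20 to 120 N. Pads are 22 mm wide; open, the fingers measure 114 mm over their backs; the gripper's body (76 mm by 85 mm) begins 54 mm behind the grasp point. The pads swing forward as they close: fully open they stand 13 mm farther back than shut.
Start: joints at [-1.204, 0.628, 0.038, 1.517, -0.027, 0.996, -0.02], TCP at [272.598, 590.092, 231.313] pointing down, gripper open.
Joint ranges: [-3.06, 3.06], [-0.37, 2.12], [-1.25, 1.32], [0.18, 2.47], [-1.1, 4.24], [0.23, 1.98], [-2.94, 2.94]. Speed limits (rad/s): [2.57, 2.57, 3.14, 3.14, 3.14, 3.14, 3.14].

## Interface

Orientations are given as [roll, pitch, yaw] about the fixed x, y, z axes, in that order (R = Rz(yaw) Ry(pitch) Rx(roll)).
In Python, from cell import ctrl gives the robot as it stands.
- The arm moves only by the shell command python3 nudge.py 'ROWS'. ROWS is a JSON list of rows, 1 to 12 of them, each written [[dx, dy, dz], [rx, ry, rz], opening]: dx, dy, dz in shares of the most that a row can go, 1 being 50 mm, then a rotation vector rx, ry, rz in rad, then the finger opening in mm; each row shifts and turns the commanded pose from where the row before left it, along the tool's axes as they then stand; what a row does not reach is not made up. A row lasts 1/10 s, in which the tool goes at most 50 mm and 0.15 rad, less where a joint would pass 70% of its speed; a pose out of reach is approached as far as the arm can. The fingers move at their own pace and stop on an object; the grip force is fixed at half the most. Time passes only in rows, so rows that do not move let the fingers close. It prints the time, the measured TCP pose, the force, the opening and the grip force at its end. Input that does not fit is refused with a message, and nothing moves.
- ctrl.read_state(): the state, without advancing time (a new reading comes with each control period).
- ctrl.get_image(name): name is "scene" or "top" or "wrist"; returns the picture (480x640x3 uint8, blue, green, red); there is no depth.
- ctrl.calibration(name): a dict with "fx", "fy", "cx", "cy" (pixels), "k1" (the pictures are not rectified: a ray, as slopes to the right and down, at radius r is drawn at 1 + k1 r^2 times it, then the intrinsics apply), "rvec" (rotation vector, rad) and "tvec" (3), from world to camera coordinates, as OpenCV has them; the wrist camera has in their place "hand_eye" (4x4, takes a point from camera to tool coordinates, whose origin is the TCP and whose axes are the flange's). Camera axes: x right, y down, z forward; pixel columns grow to the right and rows downward; lengths in mm; the calibration is good to about 2 mm. A picture is of the moment at which its call begins: read the wrist's pose just before it. calibration takes no time and is no camera call.
- ctrl.finish_job(): hands the job in; it is judged then, once.
The state is a dict: "clock": time; "qpos": joint angles; "qd": joint speeds; "tau": joint torques, N m; "eef_pos": TCP position; "tool_rot": TCP orientation; "force": force on the tool from outside, world axes, zero at the start; "torque": the same for the moment, N m; "width": finger opening in mm; "gripper_force": force on a finger pad.
Only numpy, scipy, OpenCV 4.12 (cv2) and the standard library are available. Lean on these libraries where they do the work, as an engineer would, in place of code of your own. Each camera call takes 0.05 s, during which the arm holds its last target. There are 200 camera calls.

## Working session

There is one attempt and no reset: what is moved stays moved. The work goes in short steps, Python scripts to look and compute and a shell command to move; the robot and the scene stay as the last step left them, time stands still between calls to the robot, and variables do not carry over. Pictures are saved under pics/ and viewed, at most 14 in all, crops included, and the job is handed in when it is done.

```bash
ls; mkdir -p pics; python3 - <<'E'
from cell import ctrl
import cv2
s=ctrl.read_state(); print({k:s[k] for k in('clock','eef_pos','tool_rot','width','force')})
for n in('scene','top'):
    cv2.imwrite(f'pics/{n}0.png',ctrl.get_image(n)); print(n,ctrl.calibration(n))
E
```

```text
cell.py
nudge.py
pics
{'clock': 0.0, 'eef_pos': array([272.30486124, 589.52336485, 230.3951736 ]), 'tool_rot': array([-3.13970273e+00, -3.34170209e-06,  2.70882191e+00]), 'width': 85.31696405099203, 'force': array([-0.87642496, -0.08045731, -0.12521079])}
scene {'fx': 575.0350848945496, 'fy': 575.0350848945496, 'cx': 323.32302089220144, 'cy': 237.62323803062532, 'k1': -0.134923841088164, 'rvec': array([ 2.03062253, -1.24370966,  0.55808891]), 'tvec': array([-359.81691754,  353.76871284, 1437.70352884])}
top {'fx': 476.47533728834225, 'fy': 476.47533728834225, 'cx': 311.51091436111136, 'cy': 233.44086442055408, 'k1': 0.01947793579884264, 'rvec': array([ 2.17134824, -2.18716949,  0.06248154]), 'tvec': array([-105.74642936,  537.20053501, 1474.59493845])}
```

View pics/scene0.png

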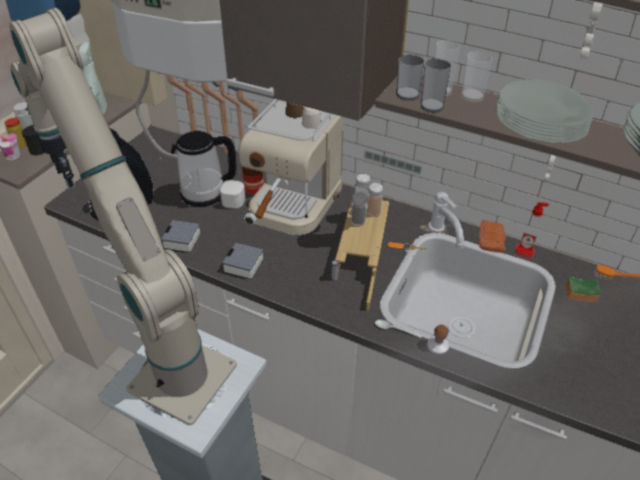

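View pics/top0.png

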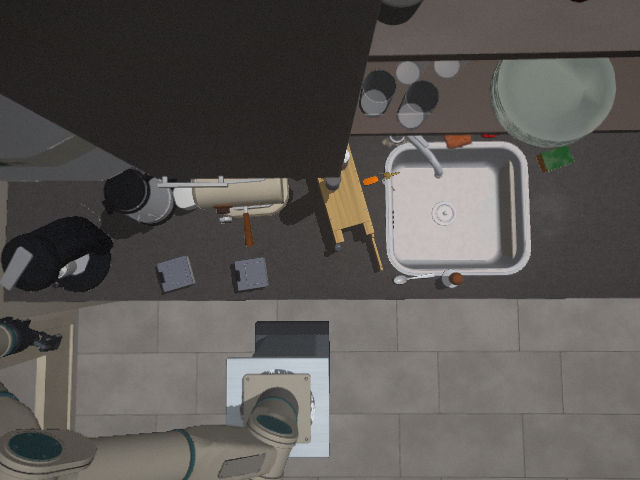

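The scene shows two boxes, at top-view pixels (251,274) and (176,274). The rack is at about (340,215), with its post near (338,246), the fence to (380,268) and the handle tip near (249,243). I'll enlarge the images to measure.

```bash
python3 - <<'E'
import cv2
t=cv2.imread('pics/top0.png'); s=cv2.imread('pics/scene0.png')
cv2.imwrite('pics/c1.png',cv2.resize(t[200:300,300:400],None,fx=6,fy=6,interpolation=2))
cv2.imwrite('pics/c2.png',cv2.resize(t[200:300,145:278],None,fx=6,fy=6,interpolation=2))
E
```

```text
(no output)
```

View pics/c1.png

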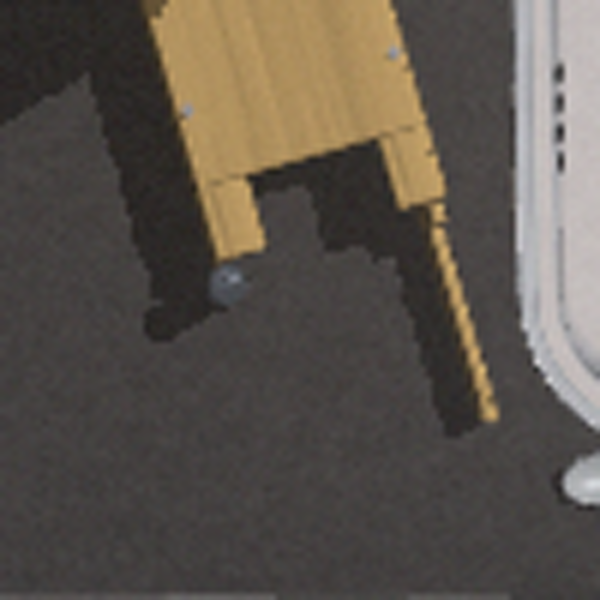

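View pics/c2.png

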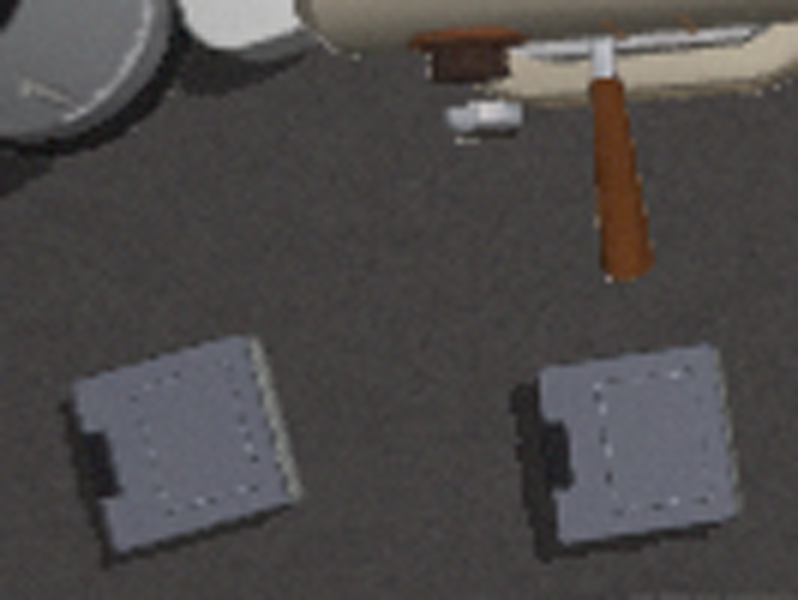

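The first crop shows the post top at about (338.0,246.7), the fence end at about (381,270) and the shelf's front edge from (336.2,243.3) to (374.2,232.8). In the second, both boxes have their latch on the left. I'll convert these to world coordinates, fit poses, and check them in the scene view by overlay.

```bash
cat > h.py <<'E'
import numpy as np,cv2
from cell import ctrl
from scipy.spatial.transform import Rotation as R
def cam(n):
    c=ctrl.calibration(n);return c,np.array([[c['fx'],0,c['cx']],[0,c['fy'],c['cy']],[0,0,1]]),np.array([c['k1'],0,0,0.])
def px2w(uv,z,n='top'):
    c,K,d=cam(n);Rm=cv2.Rodrigues(c['rvec'])[0];o=-Rm.T@c['tvec']
    r=cv2.undistortPoints(np.array(uv,float).reshape(-1,1,2),K,d)[:,0]
    r=np.c_[r,np.ones(len(r))]@Rm
    return (o+r*((z-o[2])/r[:,2])[:,None])[:,:2]
def proj(P,n='top'):
    c,K,d=cam(n);return cv2.projectPoints(np.array(P,float),c['rvec'],c['tvec'],K,d)[0][:,0]
E
cat > m.py <<'E'
from h import *
C1=lambda p:np.array(p)/6+[300,200]; C2=lambda p:np.array(p)/6+[145,200]
print('post',px2w(C1([[228,280]]),66))
print('shelf front',px2w(C1([[217,260],[445,197],[268,248],[402,208]]),66))
print('shelf left edge',px2w(C1([[217,260],[150,10]]),66))
f=px2w(C1([[433,210],[483,420]]),34);print('fence',f,np.arctan2(*(f[0]-f[1])[::-1]))
print('spoon',px2w(C1([[565,480]]),0),'handle tip',px2w(C2([[627,278]]),140))
s=cv2.imread('pics/scene0.png')
for n,q in(('R',[[540,368],[715,345],[738,517],[560,543]]),('L',[[75,383],[248,337],[291,502],[115,552]])):
    w=px2w(C2(q),42);print(n,w.mean(0),np.linalg.norm(w-np.roll(w,1,0),axis=1),np.degrees(np.arctan2(*(w[1]-w[0]+w[2]-w[3])[::-1])))
    for z in(0,42): cv2.polylines(s,[np.round(proj(np.c_[w,[z]*4],'scene')*8).astype(int)],True,(0,0,255),1,16,3)
o=px2w(C1([[228,280]]),66)[0];a=f[0]-f[1];a/=np.linalg.norm(a)
cv2.polylines(s,[np.round(proj([[*o,0],[*o,66]],'scene')*8).astype(int)],False,(0,0,255),1,16,3)
cv2.polylines(s,[np.round(proj(np.c_[f,[34,34]],'scene')*8).astype(int)],False,(0,0,255),1,16,3)
h=px2w(C2([[627,278]]),140)[0]
cv2.polylines(s,[np.round(proj([[*h,115],[*h,150]],'scene')*8).astype(int)],False,(0,255,0),1,16,3)
cv2.imwrite('pics/ov.png',cv2.resize(s[170:310,150:400],None,fx=3,fy=3,interpolation=2))
E
python3 m.py
```

```text
post [[ 492.33367531 -190.09278745]]
shelf front [[ 502.46428308 -184.65853093]
 [ 533.42346841 -299.89839838]
 [ 508.33128284 -210.42155675]
 [ 528.02919348 -278.17091108]]
shelf left edge [[ 502.46428308 -184.65853093]
 [ 629.7263393  -151.99577205]]
fence [[ 529.01965341 -297.42001372]
 [ 420.94777575 -321.27317093]] 0.2172328358877781
spoon [[ 389.14310508 -367.96629746]] handle tip [[492.04398145  67.3510875 ]]
R [411.90011509  75.42716959] [89.83308179 90.44939372 88.53229021 91.75361653] -82.52919120989563
L [413.47052337 308.97019197] [88.97283197 91.36245603 87.49362765 92.94205995] -75.03246106293601
```

View pics/ov.png

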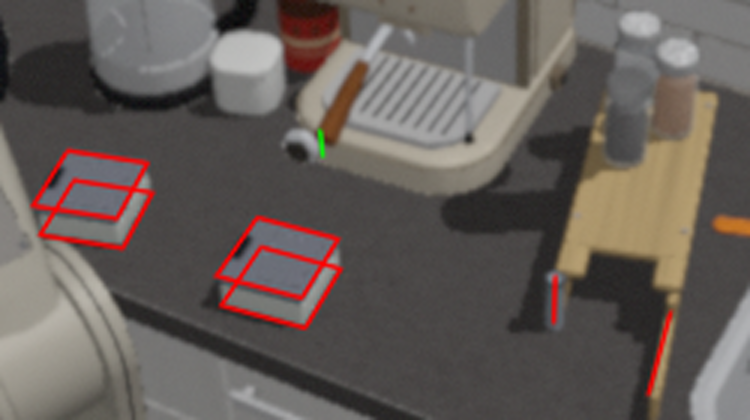

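Overlay agrees, so the heights hold: boxes 42 mm, post 66 mm, fence 34 mm. Two boxes are present, so the R box goes first. I'll add a goto calculator.

```bash
cat >> h.py <<'E'
YAW=0.25; O=np.array([506.5,-247.]); c_,s_=np.cos(YAW),np.sin(YAW); M=np.array([[c_,-s_],[s_,c_]])
r2w=lambda p:O+M@np.array(p,float)
w2r=lambda p:M.T@(np.array(p)[:2]-O)
def goto(x,y,z,psi):
    "tool-frame delta (at the present attitude) and tool rz to reach world x,y,z, yaw psi deg"
    s=ctrl.read_state();Rm=R.from_euler('xyz',s['tool_rot']).as_matrix()
    d=Rm.T@(np.array([x,y,z])-s['eef_pos'])
    dz=-(np.radians(psi)-s['tool_rot'][2]+np.pi)%(2*np.pi)-np.pi
    print('tool d',d.round(1),'rz',round(dz,3),'| rack',w2r(s['eef_pos']).round(1),'z',s['eef_pos'][2].round(1),'psi',np.degrees(s['tool_rot'][2]).round(1),'t',s['clock'],'f',s['force'].round(1))
E
python3 -c "
from h import *
goto(401.5,156,15,97.5)"
```

```text
tool d [-299.1 -339.1  216.1] rz 1.007 | rack [-19.9 868.5] z 230.5 psi 155.2 t 0.1 f [0.7 0.3 1. ]
```
rz formula: -(a)%... precedence: -(..+π)%(2π): (-(dψ+π))%(2π)-π = fine = -dψ wrapped. 1.007 ✓.

Careful with the scale: shifts go in shares of 50 mm. That gives: -33 mm is -0.66, -29 mm is -0.58.

```bash
python3 nudge.py '[[[-0.6, -0.68, 0], [0, 0, 0], 50], [[-0.6, -0.68, 0], [0, 0, 0], 50], [[-0.6, -0.68, 0], [0, 0, 0], 50], [[-0.6, -0.68, 0], [0, 0, 0], 50], [[-0.6, -0.68, 0], [0, 0, 0], 50], [[-0.6, -0.68, 0], [0, 0, 0], 50], [[-0.6, -0.68, 0], [0, 0, 0], 50], [[-0.6, -0.68, 0], [0, 0, 0], 50], [[-0.6, -0.68, 0], [0, 0, 0], 50], [[-0.58, -0.66, 0], [0, 0, 0], 50]]'; python3 nudge.py '[[[0, 0, 0], [0, 0, 0.144], 50], [[0, 0, 0], [0, 0, 0.144], 50], [[0, 0, 0], [0, 0, 0.144], 50], [[0, 0, 0], [0, 0, 0.144], 50], [[0, 0, 0], [0, 0, 0.144], 50], [[0, 0, 0], [0, 0, 0.144], 50], [[0, 0, 0], [0, 0, 0.144], 50], [[0, 0, 0], [0, 0, 0], 50]]'; python3 -c "
from h import *
goto(401.5,156,15,97.5)
cv2.imwrite('pics/w1.png',ctrl.get_image('wrist'))
cv2.imwrite('pics/t1.png',ctrl.get_image('top'))"
```

```text
clock: 1.1
eef_pos: [401.9, 155.0, 231.2]
tool_rot: [-3.141, -0.0, 2.709]
force: [1.5, -0.5, 0.1]
width: 49.9
gripper_force: 0.0
clock: 1.9
eef_pos: [401.6, 156.9, 231.1]
tool_rot: [-3.141, 0.0, 1.7]
force: [-0.1, -1.0, -0.3]
width: 49.8
gripper_force: 0.0
tool d [-8.000e-01 -1.000e-01  2.161e+02] rz -0.001 | rack [ -1.7 417.3] z 231.1 psi 97.4 t 1.9 f [-0.1 -1.  -0.3]
```

View pics/w1.png

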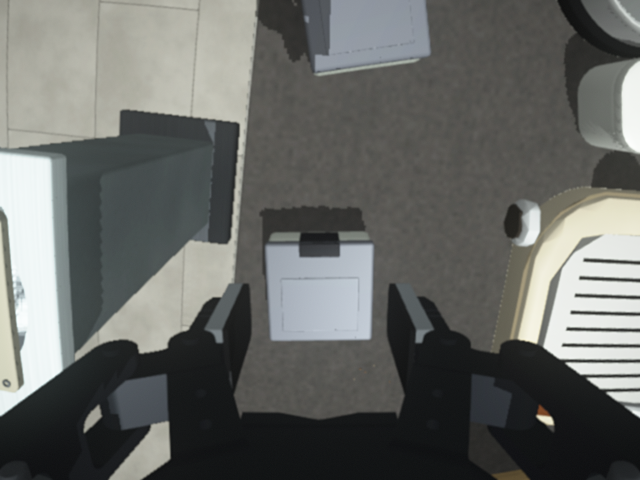

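The wrist view shows the first box squared up below the tool (box spans about 265–372 px across, latch edge at y≈240). I'll descend behind it.

```bash
python3 nudge.py '[[[0, 0, 1], [0, 0, 0], 50], [[0, 0, 1], [0, 0, 0], 50], [[0, 0, 1], [0, 0, 0], 50], [[0, 0, 1], [0, 0, 0], 50], [[0, 0, 0.32], [0, 0, 0], 50], [[0, 0, 0], [0, 0, 0], 50]]'; python3 -c "
from h import *
goto(*r2w([-32,185]),15,-75.7+180)"
```

```text
clock: 2.6
eef_pos: [398.1, 161.1, 41.1]
tool_rot: [-3.13, -0.012, 1.703]
force: [-0.6, -0.1, 0.8]
width: 49.8
gripper_force: 0.0
tool d [-239.1    0.4   23.2] rz -0.117 | rack [ -4.1 422.2] z 41.1 psi 97.6 t 2.6 f [-0.6 -0.1  0.8]
```

Converted, 12 mm is 0.24.

```bash
python3 nudge.py '[[[0, 0, 0.24], [0, 0, 0], 50], [[0, 0, 0.24], [0, 0, 0], 50], [[0, 0, 0], [0, 0, 0], 50]]'; python3 -c "
from h import *
goto(*r2w([-32,185]),15,-75.7+180)"
```

```text
clock: 2.9
eef_pos: [399.4, 162.0, 18.9]
tool_rot: [-3.135, -0.013, 1.702]
force: [-0.1, -0.6, 0.1]
width: 49.8
gripper_force: 0.0
tool d [-239.6   -1.1    0.8] rz -0.118 | rack [ -2.6 422.8] z 18.9 psi 97.5 t 2.9 f [-0.1 -0.6  0.1]
```

```bash
python3 nudge.py '[[[-0.3, 0, 0.08], [0, 0.012, 0], 50], [[-0.3, 0, 0], [0, 0, -0.008], 50], [[-0.3, 0, 0], [0, 0, -0.008], 50], [[-0.3, 0, 0], [0, 0, -0.008], 50], [[-0.3, 0, 0], [0, 0, -0.008], 50], [[-0.3, 0, 0], [0, 0, -0.008], 50], [[-0.3, 0, 0], [0, 0, -0.008], 50], [[-0.3, 0, 0], [0, 0, -0.008], 50]]'; python3 -c "
from h import *
goto(*r2w([-32,185]),15,-75.7+180)"
```

```text
clock: 3.7
eef_pos: [419.5, 45.4, 15.6]
tool_rot: [-3.134, -0.029, 1.761]
force: [-1.5, 4.3, 3.7]
width: 49.9
gripper_force: 2.4
tool d [-120.8  -12.8   -2.8] rz -0.06 | rack [-12.  304.8] z 15.6 psi 100.9 t 3.7 f [-1.5  4.3  3.7]
```

Converted, -15 mm is -0.3, -12 mm is -0.24.

```bash
python3 nudge.py '[[[-0.3, -0.03, 0], [0, -0.026, -0.008], 50], [[-0.3, -0.03, 0], [0, 0, -0.008], 50], [[-0.3, -0.03, 0], [0, 0, -0.008], 50], [[-0.3, -0.03, 0], [0, 0, -0.008], 50], [[-0.3, -0.03, 0], [0, 0, -0.008], 50], [[-0.3, -0.03, 0], [0, 0, -0.008], 50], [[-0.24, -0.03, 0], [0, 0, -0.008], 50], [[0, 0, 0], [0, 0, 0], 50]]'; python3 -c "
from h import *
goto(*r2w([-32,185]),15,-75.7+180)
cv2.imwrite('pics/t2.png',cv2.resize(ctrl.get_image('top')[190:300,220:400],None,fx=4,fy=4,interpolation=2))"
```

```text
clock: 4.5
eef_pos: [431.4, -60.0, 15.3]
tool_rot: [-3.134, 0.002, 1.812]
force: [0.4, -1.2, -0.6]
width: 50.1
gripper_force: 0.0
tool d [-14.8  -5.4   0.4] rz -0.008 | rack [-26.5 199.8] z 15.3 psi 103.8 t 4.5 f [ 0.4 -1.2 -0.6]
```

View pics/t2.png

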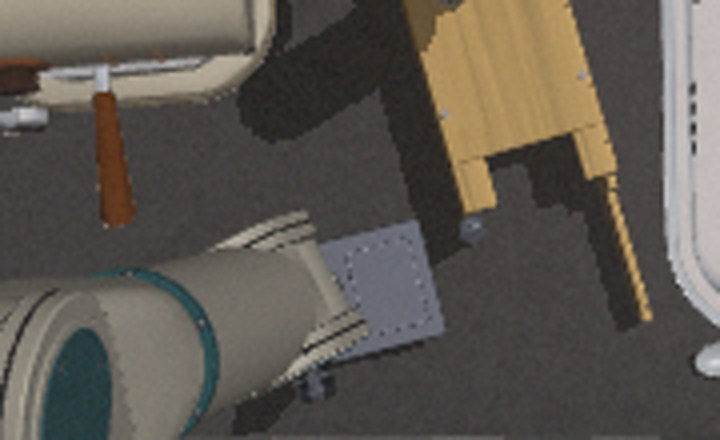

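The box's leading edge runs from (324.5,245.5) to (330.8,272), just short of the post.

```bash
python3 -c "
from h import *
for p in px2w([[324.5,245.5],[330.8,272]],42): print(w2r(p))
print(w2r([492.3,-190.1]))"
```

```text
[15.11394438 96.60805032]
[-68.32153466  98.7360911 ]
[ 0.31872889 58.64425302]
```

```bash
cat >> h.py <<'E'
P=np.array([0.3,58.8])
def piv(th,e=27,b=110):
    t=np.radians(th);r=np.array([[np.cos(t),-np.sin(t)],[np.sin(t),np.cos(t)]])@[-e,b]
    goto(*r2w(P+r),15,104.3+th)
E
python3 nudge.py '[[[-0.12, 0, 0], [0, 0, 0], 64], [[-0.16, 0, 0], [0, 0, 0], 64], [[-0.16, 0, 0], [0, 0, 0], 64], [[-0.12, 0, 0], [0, 0, 0], 64], [[-0.04, 0, 0], [0, 0, 0], 64], [[0, 0, 0], [0, 0, 0], 64]]'; python3 -c "
from h import *
piv(0);piv(15);piv(30)"
```

```text
clock: 5.15
eef_pos: [437.8, -87.8, 14.3]
tool_rot: [-3.132, 0.001, 1.813]
force: [0.5, 1.5, 0.8]
width: 64.1
gripper_force: 1.0
tool d [-2.5  0.5 -0.7] rz -0.007 | rack [-27.1 171.3] z 14.3 psi 103.9 t 5.15 f [0.5 1.5 0.8]
tool d [-13.4 -27.   -0.4] rz -0.269 | rack [-27.1 171.3] z 14.3 psi 103.9 t 5.15 f [0.5 1.5 0.8]
tool d [-31.1 -50.7  -0.1] rz -0.531 | rack [-27.1 171.3] z 14.3 psi 103.9 t 5.15 f [0.5 1.5 0.8]
```

Near contact. I'll squeeze a little, then turn.

```bash
python3 nudge.py '[[[-0.06, 0, 0], [0, 0, 0], 64], [[-0.04, -0.1, 0], [0, 0, -0.05], 64], [[-0.06, -0.18, 0], [0, 0, -0.09], 64], [[-0.04, -0.18, 0], [0, 0, -0.09], 64], [[0, 0, 0], [0, 0, 0], 64]]'; python3 -c "
from h import *
piv(15);piv(30)"
```

```text
clock: 5.65
eef_pos: [415.8, -102.5, 14.3]
tool_rot: [-3.13, -0.007, 2.046]
force: [-3.8, 5.3, 2.8]
width: 63.9
gripper_force: 3.2
tool d [-3.7 -3.1 -0.7] rz -0.036 | rack [-52.1 162.4] z 14.3 psi 117.2 t 5.65 f [-3.8  5.3  2.8]
tool d [-15.5 -30.2  -0.4] rz -0.298 | rack [-52.1 162.4] z 14.3 psi 117.2 t 5.65 f [-3.8  5.3  2.8]
```

```bash
python3 nudge.py '[[[-0.08, -0.22, 0], [0, 0, -0.1], 64], [[-0.08, -0.22, 0], [0, 0, -0.1], 64], [[-0.08, -0.22, 0], [0, 0, -0.1], 64], [[-0.06, -0.22, 0], [0, 0, -0.1], 64], [[0, 0, 0], [0, 0, 0], 64]]'; python3 -c "
from h import *
piv(37);piv(60);
cv2.imwrite('pics/t3.png',cv2.resize(ctrl.get_image('top')[190:300,220:400],None,fx=4,fy=4,interpolation=2))"
```

```text
clock: 6.15
eef_pos: [387.1, -139.6, 15.8]
tool_rot: [-3.131, -0.019, 2.447]
force: [-8.1, 7.2, -1.7]
width: 63.9
gripper_force: 5.3
tool d [-3.5 -0.5  0.8] rz -0.019 | rack [-89.1 133.6] z 15.8 psi 140.2 t 6.15 f [-8.1  7.2 -1.7]
tool d [-23.6 -41.    0.8] rz -0.421 | rack [-89.1 133.6] z 15.8 psi 140.2 t 6.15 f [-8.1  7.2 -1.7]
```

View pics/t3.png

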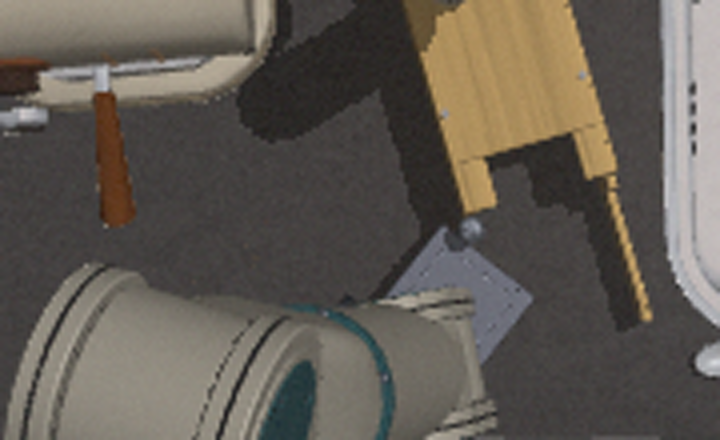

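The box (corner at (445,228)) is pivoting cleanly on the post at (472,230). I'll continue to the full quarter turn.

```bash
python3 nudge.py '[[[-0.08, -0.22, 0], [0, 0, -0.1], 64], [[-0.08, -0.22, 0], [0, 0, -0.1], 64], [[-0.08, -0.22, 0], [0, 0, -0.1], 64], [[-0.08, -0.22, 0], [0, 0, -0.1], 64], [[0, 0, 0], [0, 0, 0], 64]]'; python3 -c "
from h import *
piv(60);piv(90)"
```

```text
clock: 6.7
eef_pos: [375.2, -185.8, 15.7]
tool_rot: [-3.138, -0.025, 2.845]
force: [-14.9, 4.7, -2.1]
width: 64.1
gripper_force: 7.6
tool d [-3.8  0.7  0.6] rz -0.022 | rack [-112.1   91.8] z 15.7 psi 163.0 t 6.7 f [-14.9   4.7  -2.1]
tool d [-33.2 -50.   -0. ] rz -0.546 | rack [-112.1   91.8] z 15.7 psi 163.0 t 6.7 f [-14.9   4.7  -2.1]
```

```bash
python3 nudge.py '[[[-0.04, -0.22, 0], [0, 0, -0.1], 64], [[-0.04, -0.22, 0], [0, 0, -0.1], 64], [[-0.04, -0.22, 0], [0, 0, -0.1], 64], [[-0.04, -0.22, 0], [0, 0, -0.1], 64], [[-0.04, -0.22, 0], [0, 0, -0.1], 64], [[0, -0.1, 0], [0, 0, -0.05], 64], [[0, 0, 0], [0, 0, 0], 64]]'; python3 -c "
from h import *
piv(90)
cv2.imwrite('pics/t4.png',cv2.resize(ctrl.get_image('top')[190:300,220:400],None,fx=4,fy=4,interpolation=2))"
```

```text
clock: 7.4
eef_pos: [389.5, -250.2, 16.9]
tool_rot: [-3.14, -0.012, -2.892]
force: [-0.5, -1.4, 0.0]
width: 63.7
gripper_force: 0.4
tool d [-4.5  6.   1.8] rz 0.0 | rack [-114.2   25.8] z 16.9 psi -165.7 t 7.4 f [-0.5 -1.4  0. ]
```

View pics/t4.png

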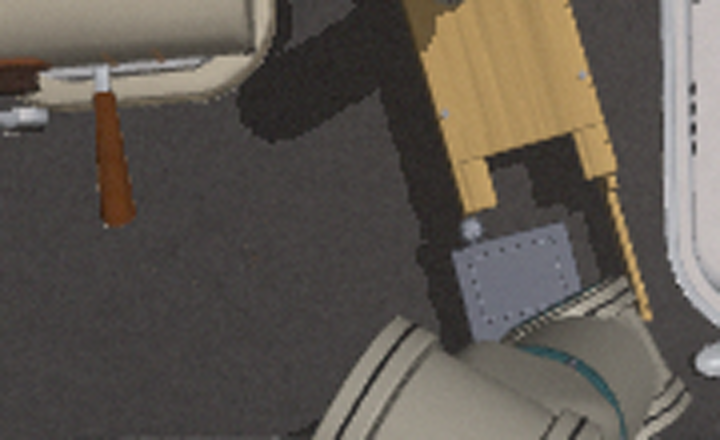

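Quarter turn done: the box's front edge runs from (333.3,252.5) to (361.3,246), in front of the mouth. Next I'll work out the lateral error.

```bash
python3 -c "
from h import *
for p in px2w([[333.25,252.5],[361.25,246],[338,275]],42): print(w2r(p))"
```

```text
[-12.52882771  76.12619981]
[-15.09576694 -12.14764983]
[-82.75493794  79.77854743]
```

```bash
python3 nudge.py '[[[0.16, 0, 0], [0, 0, 0], 0], [[0, 0, -0.5], [0, 0, 0], 0], [[0, 0, -0.5], [0, 0, 0], 0], [[0, 0, 0], [0, 0, 0], 0]]'; python3 -c "
from h import *
goto(*r2w([-60,103]),65,194.3)"
```

```text
clock: 7.85
eef_pos: [383.1, -250.5, 69.0]
tool_rot: [-3.139, -0.01, -2.89]
force: [0.8, -0.4, 0.5]
width: 5.6
gripper_force: 0.0
tool d [-60.6  75.8   3.2] rz 0.002 | rack [-120.5   27.1] z 69.0 psi -165.6 t 7.85 f [ 0.8 -0.4  0.5]
```

```bash
python3 nudge.py '[[[-0.4, 0.5, 0], [0, 0, 0], 0], [[-0.4, 0.52, 0], [0, 0, 0], 0], [[-0.4, 0.5, 0], [0, 0, 0], 0], [[0, 0, 0], [0, 0, 0], 0], [[0, 0, 0.5], [0, 0, 0], 0], [[0, 0, 0.5], [0, 0, 0], 0], [[0, 0, 0], [0, 0, 0], 0]]'; python3 -c "
from h import *
goto(*r2w([-60,60]),15,194.3)"
```

```text
clock: 8.55
eef_pos: [418.1, -160.5, 14.0]
tool_rot: [3.136, -0.017, -2.891]
force: [-1.1, 0.1, 0.8]
width: -0.2
gripper_force: 0.0
tool d [ -4.2 -45.7  -1.3] rz 0.001 | rack [-64.2 105.7] z 14.0 psi -165.6 t 8.55 f [-1.1  0.1  0.8]
```

```bash
python3 nudge.py '[[[-0.08, -0.16, 0], [0, 0, 0], 0], [[0, -0.16, 0], [0, 0, 0], 0], [[0, -0.16, 0], [0, 0, 0], 0], [[0, -0.16, 0], [0, 0, 0], 0], [[0, -0.12, 0], [0, 0, 0], 0], [[0, -0.12, 0], [0, 0, 0], 0], [[0, -0.08, 0], [0, 0, 0], 0], [[0, 0, 0], [0, 0, 0], 0]]'; python3 -c "
from h import *
goto(*r2w([-60,60]),15,194.3)
cv2.imwrite('pics/t5.png',cv2.resize(ctrl.get_image('top')[190:300,220:400],None,fx=4,fy=4,interpolation=2))"
```

```text
clock: 9.35
eef_pos: [437.0, -207.5, 16.3]
tool_rot: [3.141, -0.012, -2.89]
force: [-0.2, 1.9, 0.8]
width: -0.0
gripper_force: 1.0
tool d [2.4 4.5 1.4] rz 0.002 | rack [-57.6  55.5] z 16.3 psi -165.6 t 9.35 f [-0.2  1.9  0.8]
```

View pics/t5.png

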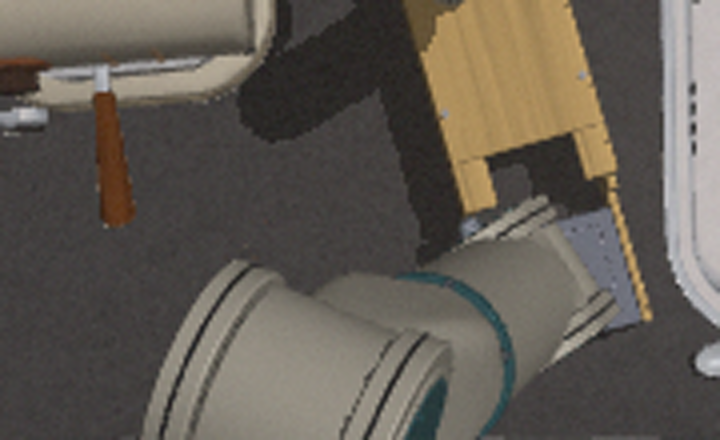

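The box is flush along the fence (right edge (610,210)–(640,320)). Next: behind it, and push it in.

Converted, 40 mm is 0.8, 38 mm is 0.76.

```bash
python3 nudge.py '[[[0, 0.12, 0], [0, 0, 0], 0], [[0, 0, -0.5], [0, 0, 0], 0], [[0, 0, -0.6], [0, 0, 0], 0], [[0, 0, 0], [0, 0, 0], 0], [[0.8, -0.5, 0], [0, 0, 0], 0], [[0.76, -0.5, 0], [0, 0, 0], 0], [[0, -0.32, 0], [0, 0, 0], 0], [[0, 0, 0], [0, 0, 0], 0]]'; python3 -c "
from h import *
goto(*r2w([-134,-4]),15,194.3)"
```

```text
clock: 10.2
eef_pos: [376.5, -287.8, 72.1]
tool_rot: [-3.139, -0.012, -2.895]
force: [0.3, 0.8, 0.2]
width: -0.1
gripper_force: 0.0
tool d [-2.7  3.6 57. ] rz -0.003 | rack [-136.1   -7.4] z 72.1 psi -165.8 t 10.2 f [0.3 0.8 0.2]
```

Converted, 20 mm is 0.4, 2 mm is 0.04.

```bash
python3 nudge.py '[[[0, 0.04, 0.4], [0, 0, 0], 0], [[0, 0.02, 0.4], [0, 0, 0], 0], [[0, 0.02, 0.32], [0, 0, 0], 0], [[0, 0, 0], [0, 0, 0], 0], [[-0.24, 0, 0], [0, 0, 0], 0], [[-0.3, 0, 0], [0, 0, 0], 0], [[-0.3, 0, 0], [0, 0, 0], 0], [[-0.3, 0, 0], [0, 0, 0], 0], [[-0.3, 0, 0], [0, 0, 0], 0]]'; python3 -c "
from h import *
goto(*r2w([10,-3]),15,194.3)"
```

```text
clock: 11.1
eef_pos: [445.4, -262.0, 15.9]
tool_rot: [3.141, -0.013, -2.889]
force: [-4.3, 0.1, 4.4]
width: 0.1
gripper_force: 2.4
tool d [-72.9  -3.7  -0.1] rz 0.003 | rack [-62.9   0.6] z 15.9 psi -165.5 t 11.1 f [-4.3  0.1  4.4]
```

Converted, -12 mm is -0.24, -10 mm is -0.2.

```bash
python3 nudge.py '[[[-0.24, -0.02, 0], [0, 0, 0], 0], [[-0.24, -0.02, 0], [0, 0, 0], 0], [[-0.24, -0.02, 0], [0, 0, 0], 0], [[-0.24, 0, 0], [0, 0, 0], 0], [[-0.24, 0, 0], [0, 0, 0], 0], [[-0.2, 0, 0], [0, 0, 0], 0], [[-0.08, 0, 0], [0, 0, 0], 0], [[0, 0, 0], [0, 0, 0], 0], [[0, 0, 0], [0, 0, 0], 0]]'; python3 -c "
from h import *
goto(*r2w([10,-3]),15,194.3)"
```

```text
clock: 12.0
eef_pos: [507.2, -248.4, 12.6]
tool_rot: [3.135, -0.028, -2.897]
force: [-20.9, -5.0, 2.0]
width: 0.1
gripper_force: 0.0
tool d [-9.6 -1.4 -2.7] rz -0.005 | rack [ 0.3 -1.6] z 12.6 psi -166.0 t 12.0 f [-20.9  -5.    2. ]
```

Force of 21 N, so it's blocked or jammed. I'll back off and look.

```bash
python3 nudge.py '[[[0.4, 0, 0], [0, 0, 0], 0], [[0.6, 0, 0], [0, 0, 0], 0], [[0.6, 0, 0], [0, 0, 0], 0], [[0.6, 0, 0], [0, 0, 0], 0], [[0, 0, -0.8], [0, 0, 0], 0], [[0, 0, -0.8], [0, 0, 0], 0], [[0, 0, -0.8], [0, 0, 0], 0], [[0, 0, -0.8], [0, 0, 0], 0], [[0, 0, 0], [0, 0, 0], 0]]'; python3 -c "
from h import *
goto(*r2w([10,-3]),15,194.3)
import numpy as np
a=cv2.resize(ctrl.get_image('top')[190:290,300:400],(500,500),interpolation=2);b=cv2.resize(ctrl.get_image('scene')[190:290,310:410],(500,500),interpolation=2)
cv2.imwrite('pics/t6.png',cv2.resize(np.hstack([a,b]),(800,400)));cv2.imwrite('pics/w6.png',ctrl.get_image('wrist'))"
```

```text
clock: 12.9
eef_pos: [417.3, -276.3, 180.8]
tool_rot: [-3.134, -0.003, -2.889]
force: [-0.4, 0.6, 0.1]
width: 0.1
gripper_force: 0.0
tool d [-104.2    4.2  165.4] rz 0.003 | rack [-93.6  -6.3] z 180.8 psi -165.5 t 12.9 f [-0.4  0.6  0.1]
```

View pics/t6.png

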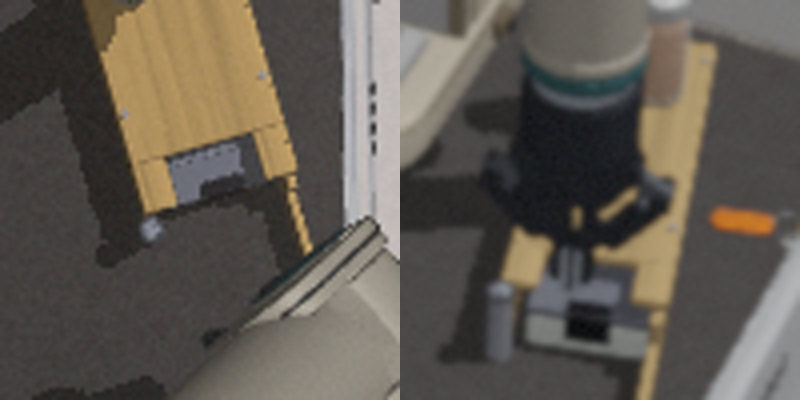

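View pics/w6.png

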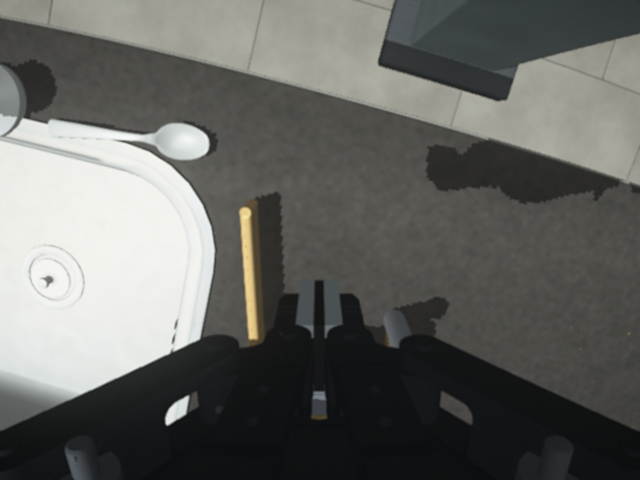

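From the pad reading (0 N against 21 N at the wrist), I think the finger linkage touched the shelf edge, not the box. The box is now roughly at the edge. I'll tilt the fingers forward and push on with the tips.

```bash
python3 nudge.py '[[[0, 0, 0], [0, -0.15, 0], 0], [[0, 0, 0], [0, -0.15, 0], 0], [[0, 0, 0], [0, 0, 0], 0]]'; python3 -c "
from h import *
goto(*r2w([-40,-3]),22,194.3)
goto(*r2w([-40,-3]),80,194.3)
print(ctrl.read_state()['tool_rot'],ctrl.read_state()['qpos'].round(2))"
```

```text
clock: 13.35
eef_pos: [407.6, -275.1, 169.5]
tool_rot: [3.126, 0.202, -2.9]
force: [0.2, -0.4, -0.6]
width: -0.1
gripper_force: 0.0
tool d [-31.9  -2.2 157.1] rz -0.008 | rack [-102.8   -2.8] z 169.5 psi -166.2 t 13.35 f [ 0.2 -0.4 -0.6]
tool d [-43.5  -1.3 100.3] rz -0.008 | rack [-102.8   -2.8] z 169.5 psi -166.2 t 13.35 f [ 0.2 -0.4 -0.6]
[ 3.12580791  0.20247623 -2.90045656] [ 0.57  0.47  0.12  2.12 -0.49  0.49  2.91]
```

Careful with the scale: shifts go in shares of 50 mm. That gives: -1 mm is -0.02, 30 mm is 0.6.

```bash
python3 nudge.py '[[[-0.22, 0, 0.6], [0, 0, 0], 0], [[-0.22, 0, 0.6], [0, 0, 0], 0], [[-0.2, -0.02, 0.6], [0, 0, 0], 0], [[0, -0.02, 0.6], [0, 0, 0], 0], [[0, 0, 0.6], [0, 0, 0], 0], [[0, 0, 0], [0, 0, 0], 0]]'; python3 -c "
from h import *
goto(*r2w([-20,-3]),24,194.3)
goto(*r2w([11,-3]),24,194.3)"
```

```text
clock: 13.95
eef_pos: [476.3, -260.7, 32.9]
tool_rot: [3.118, 0.188, -2.89]
force: [-1.0, 0.3, 0.8]
width: 0.1
gripper_force: 0.0
tool d [-10.7   2.5  11.2] rz 0.002 | rack [-32.6  -5.8] z 32.9 psi -165.6 t 13.95 f [-1.   0.3  0.8]
tool d [-41.2   2.3  17. ] rz 0.002 | rack [-32.6  -5.8] z 32.9 psi -165.6 t 13.95 f [-1.   0.3  0.8]
```

Converted, -8 mm is -0.16, -6 mm is -0.12.

```bash
python3 nudge.py '[[[-0.16, 0.02, 0.12], [0, 0, 0], 0], [[-0.16, 0.02, 0.1], [0, 0, 0], 0], [[-0.16, 0, 0.04], [0, 0, 0], 0], [[-0.16, 0, 0.04], [0, 0, 0], 0], [[-0.12, 0, 0.02], [0, 0, 0], 0], [[-0.08, 0, 0.02], [0, 0, 0], 0], [[0, 0, 0], [0, 0, 0], 0]]'; python3 -c "
from h import *
goto(*r2w([11,-3]),24,194.3); print(ctrl.read_state()['gripper_force'])"
```

```text
clock: 14.65
eef_pos: [518.4, -249.0, 28.4]
tool_rot: [3.121, 0.193, -2.892]
force: [-1.0, 0.8, 0.9]
width: -0.2
gripper_force: 0.4
tool d [0.8 1.8 4.3] rz 0.0 | rack [11.  -4.9] z 28.4 psi -165.7 t 14.65 f [-1.   0.8  0.9]
0.44238150090677664
```

Converted, -4 mm is -0.08, -3 mm is -0.06.

```bash
python3 nudge.py '[[[-0.08, 0, 0.02], [0, 0, 0], 0], [[-0.06, 0, 0], [0, 0, 0], 0], [[0, 0, 0], [0, 0, 0], 0], [[0, 0, 0], [0, 0, 0], 0]]'; python3 nudge.py '[[[0.4, 0, -0.16], [0, 0, 0], 0], [[0.6, 0, -0.2], [0, 0, 0], 0], [[0.6, 0, -0.6], [0, 0, 0], 0], [[0, 0, -0.8], [0, 0.15, 0], 0], [[0, 0, -0.8], [0, 0.05, 0], 0], [[0, 0, -0.8], [0, 0, 0], 0], [[0, 0, 0], [0, 0, 0], 0]]';python3 -c "
from h import *
cv2.imwrite('pics/t7.png',ctrl.get_image('top'));cv2.imwrite('pics/s7.png',ctrl.get_image('scene'))
goto(395,370,170,14.3)
print(ctrl.read_state()['qpos'].round(2))"
```

```text
clock: 15.05
eef_pos: [525.8, -247.1, 28.5]
tool_rot: [3.121, 0.194, -2.892]
force: [-0.5, 0.8, -0.1]
width: -0.1
gripper_force: 0.1
clock: 15.75
eef_pos: [434.7, -277.5, 166.2]
tool_rot: [3.123, 0.055, -2.884]
force: [-0.1, -0.2, -0.5]
width: -0.2
gripper_force: 0.0
tool d [-128.5  633.1   14.4] rz -3.133 | rack [-78.8  -8.8] z 162.4 psi -165.2 t 15.85 f [-0.1  0.3 -0.6]
[ 0.33  0.55  0.32  1.99 -0.37  0.65  2.73]
```

```bash
python3 -c "
import cv2,numpy as np
t=cv2.imread('pics/t7.png');s=cv2.imread('pics/s7.png')
r=lambda a:cv2.resize(a,(400,300),interpolation=cv2.INTER_CUBIC)
a=np.hstack([r(t[225:300,140:240]),r(t[200:275,300:400])]);b=np.hstack([r(s[210:285,150:250]),r(s[215:290,310:410])])
cv2.imwrite('pics/m7.png',np.vstack([a,b]))"
```

```text
(no output)
```

View pics/m7.png

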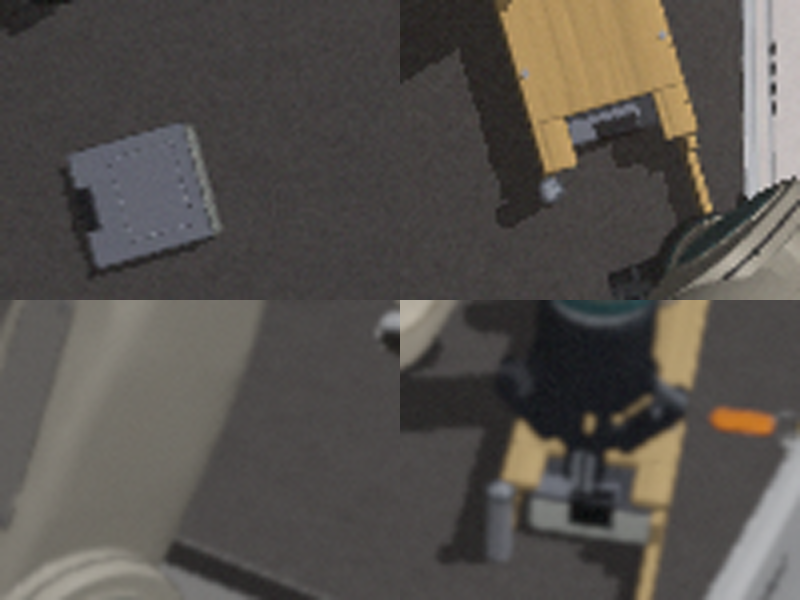

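The first box sits inside the notch line (rear edge (575,148)–(650,128) versus shelf edge (577,165)–(695,135)). The left box hasn't moved. I'll go to it now.

```bash
python3 nudge.py '[[[0, 0, 0], [0, 0.055, 0], 50], [[0, 0, 0], [0, 0, 0], 50]]'; python3 -c "
from h import *
goto(392.9,386.3,170,104.9)"
```

```text
clock: 16.05
eef_pos: [432.3, -273.7, 160.1]
tool_rot: [3.114, -0.008, -2.88]
force: [-0.1, 0.5, 0.1]
width: 28.7
gripper_force: 0.0
tool d [-132.2  647.8    7. ] rz 1.572 | rack [-78.5  -7.5] z 160.1 psi -165.0 t 16.05 f [-0.1  0.5  0.1]
```

Converted, 40 mm is 0.8, -8 mm is -0.16.

```bash
python3 nudge.py '[[[-0.16, 0.8, -0.02], [0, 0, 0], 50], [[-0.16, 0.8, -0.02], [0, 0, 0], 50], [[-0.16, 0.8, -0.02], [0, 0, 0], 50], [[-0.16, 0.8, -0.02], [0, 0, 0], 50], [[-0.16, 0.8, 0], [0, 0, 0], 50], [[-0.16, 0.8, 0], [0, 0, 0], 50], [[-0.16, 0.8, 0], [0, 0, 0], 50], [[-0.16, 0.8, 0], [0, 0, 0], 50]]';python3 nudge.py '[[[0, 0, 0], [0, 0, 0.143], 50], [[0, 0, 0], [0, 0, 0.143], 50], [[0, 0, 0], [0, 0, 0.143], 50], [[0, 0, 0], [0, 0, 0.143], 50], [[0, 0, 0], [0, 0, 0.143], 50], [[0, 0, 0], [0, 0, 0.143], 50], [[0, 0, 0], [0, 0, 0.143], 50], [[0, 0, 0], [0, 0, 0.143], 50], [[0, 0, 0], [0, 0, 0.143], 50], [[0, 0, 0], [0, 0, 0.143], 50], [[0, 0, 0], [0, 0, 0.143], 50], [[0, 0, 0], [0, 0, 0], 50]]'; python3 -c "
from h import *
goto(392.9,386.3,170,104.9)"
```

```text
clock: 16.85
eef_pos: [410.5, 52.1, 172.6]
tool_rot: [3.115, -0.009, -2.883]
force: [0.7, 0.6, 0.2]
width: 49.7
gripper_force: 0.0
clock: 18.05
eef_pos: [410.8, 50.3, 172.4]
tool_rot: [-3.132, -0.026, 1.826]
force: [0.6, -0.2, 0.6]
width: 50.3
gripper_force: 0.0
tool d [329.5  67.6  10.2] rz -0.005 | rack [-19.2 311.7] z 172.4 psi 104.6 t 18.05 f [ 0.6 -0.2  0.6]
```

```bash
python3 nudge.py '[[[0.82, 0.16, 0], [0, -0.026, 0], 50], [[0.82, 0.16, 0], [0, 0, 0], 50], [[0.82, 0.16, 0], [0, 0, 0], 50], [[0.82, 0.16, 0], [0, 0, 0], 50], [[0.82, 0.16, 0], [0, 0, 0], 50], [[0.82, 0.18, 0], [0, 0, 0], 50], [[0.82, 0.18, 0], [0, 0, 0], 50], [[0.82, 0.18, 0], [0, 0, 0], 50], [[0, 0, 0], [0, 0, 0], 50]]'; python3 -c "
from h import *
goto(392.9,386.3,14,104.9)
print(w2r([1,1])*0+1)
cv2.imwrite('pics/t8.png',ctrl.get_image('top'))"
```

```text
clock: 18.95
eef_pos: [391.4, 391.3, 172.2]
tool_rot: [-3.133, -0.003, 1.84]
force: [0.2, -0.3, -0.6]
width: 49.7
gripper_force: 0.0
tool d [ -5.6   1.4 158.2] rz 0.009 | rack [ 46.4 646.9] z 172.2 psi 105.4 t 18.95 f [ 0.2 -0.3 -0.6]
[1. 1.]
```

```bash
python3 -c "
import cv2,numpy as np
a=cv2.imread('pics/t7.png').astype(int)[240:297,180:210];b=cv2.imread('pics/t8.png').astype(int)[240:297,180:210]
print(np.abs(a-b).mean(2).max(1))"; python3 nudge.py '[[[-0.02, 0, 0.54], [0, 0, 0], 50], [[-0.02, 0.02, 0.54], [0, 0, 0], 50], [[0, 0, 0.54], [0, 0, 0], 50], [[0, 0, 0.54], [0, 0, 0], 50], [[0, 0, 0.52], [0, 0, 0], 50], [[0, 0, 0.48], [0, 0, 0], 50], [[0, 0, 0], [0, 0, 0], 50]]';  python3 -c "
from h import *
goto(392.9,386.3,14,104.9)"
```

```text
[6.         6.33333333 5.33333333 4.         6.33333333 6.66666667
 7.33333333 6.33333333 7.         8.33333333 5.33333333 4.66666667
 7.33333333 6.         7.66666667 7.66666667 6.33333333 5.66666667
 5.33333333 5.         6.66666667 6.         6.33333333 5.66666667
 6.66666667 4.66666667 7.33333333 4.66666667 6.         6.
 5.66666667 6.66666667 6.         7.         5.66666667 5.33333333
 6.33333333 4.66666667 6.66666667 4.         5.66666667 4.33333333
 5.66666667 6.33333333 4.         5.66666667 8.         6.33333333
 6.33333333 6.66666667 5.66666667 4.         7.         5.
 6.         6.         6.66666667]
clock: 19.7
eef_pos: [391.9, 380.0, 13.5]
tool_rot: [-3.128, 0.002, 1.827]
force: [-0.6, -0.6, 0.3]
width: 50.0
gripper_force: 0.0
tool d [ 5.8  2.6 -0.6] rz -0.004 | rack [ 44.1 635.9] z 13.5 psi 104.7 t 19.7 f [-0.6 -0.6  0.3]
```

Converted, -15 mm is -0.3, -8 mm is -0.16.

```bash
python3 nudge.py '[[[-0.16, 0.04, 0], [0, 0, 0], 50], [[-0.18, 0, 0], [0, 0, 0], 50], [[-0.3, 0.04, 0], [0, 0, 0.035], 50], [[-0.3, 0.04, 0], [0, 0, 0.035], 50], [[-0.3, 0.04, 0], [0, 0, 0.035], 50], [[-0.3, 0.04, 0], [0, 0, 0.035], 50], [[-0.3, 0.04, 0], [0, 0, 0.035], 50], [[-0.3, 0.04, 0], [0, 0, 0.035], 50], [[-0.3, 0.04, 0], [0, 0, 0.035], 50], [[-0.3, 0.04, 0], [0, 0, 0.035], 50]]';  python3 -c "
from h import *
goto(*r2w([-26,207]),14,104.3)"
```

```text
clock: 20.7
eef_pos: [432.6, 250.3, 17.0]
tool_rot: [-3.135, -0.001, 1.544]
force: [-1.1, 4.1, 3.8]
width: 50.1
gripper_force: 2.5
tool d [-303.1    5.7    2.7] rz -0.277 | rack [ 51.5 500.1] z 17.0 psi 88.4 t 20.7 f [-1.1  4.1  3.8]
```

Converted, -15 mm is -0.3, 2 mm is 0.04.

```bash
python3 nudge.py '[[[-0.3, 0.04, 0], [0, 0, 0.035], 50], [[-0.3, 0, 0], [0, 0, 0], 50], [[-0.3, 0, 0], [0, 0, 0], 50], [[-0.3, 0, 0], [0, 0, 0], 50], [[-0.3, 0, 0], [0, 0, 0], 50], [[-0.3, 0, 0], [0, 0, 0], 50], [[-0.3, 0, 0], [0, 0, 0], 50], [[-0.3, 0, 0], [0, 0, 0], 50], [[-0.3, 0, 0], [0, 0, 0], 50], [[-0.3, 0, 0], [0, 0, 0], 50]]';  python3 -c "
from h import *
goto(*r2w([-26,207]),14,104.3)"
```

```text
clock: 21.7
eef_pos: [425.1, 99.6, 16.8]
tool_rot: [-3.134, 0.001, 1.51]
force: [0.8, 3.9, 0.0]
width: 49.8
gripper_force: 1.6
tool d [-151.8   14.2    2.9] rz -0.31 | rack [  6.9 355.9] z 16.8 psi 86.5 t 21.7 f [0.8 3.9 0. ]
```

```bash
python3 nudge.py '[[[-0.3, -0.036, 0], [0, 0, -0.031], 50], [[-0.3, -0.036, 0], [0, 0, -0.031], 50], [[-0.3, -0.036, 0], [0, 0, -0.031], 50], [[-0.3, -0.036, 0], [0, 0, -0.031], 50], [[-0.3, -0.036, 0], [0, 0, -0.031], 50], [[-0.3, -0.036, 0], [0, 0, -0.031], 50], [[-0.3, -0.036, 0], [0, 0, -0.031], 50], [[-0.3, -0.036, 0], [0, 0, -0.031], 50], [[-0.3, -0.036, 0], [0, 0, -0.031], 50], [[-0.24, -0.036, 0], [0, 0, -0.031], 50], [[0, 0, 0], [0, 0, 0], 50]]';  python3 -c "
from h import *
goto(*r2w([-30,200]),14,104.3)
cv2.imwrite('pics/t9.png',ctrl.get_image('top'))
t=cv2.imread('pics/t9.png');g=t[225:290,300:340].astype(int);bl=(g[...,0]-g[...,2]>12)&(g.sum(2)>240)
for r in range(18,60,3):
  x=np.where(bl[r])[0]; print(225+r, x.min()+300 if len(x) else 0,x.max()+300 if len(x) else 0)"
```

```text
clock: 22.8
eef_pos: [419.1, -50.2, 18.3]
tool_rot: [-3.131, 0.002, 1.816]
force: [0.2, 0.8, 0.1]
width: 50.2
gripper_force: 0.0
tool d [-12.3   6.1   4.2] rz -0.004 | rack [-36.  212.3] z 18.3 psi 104.1 t 22.8 f [0.2 0.8 0.1]
243 0 0
246 336 339
249 0 0
252 310 321
255 302 321
258 302 323
261 300 320
264 302 322
267 304 322
270 304 326
273 306 326
276 308 322
279 308 321
282 303 311
```

```bash
python3 -c "
from h import *
for p in([10,109],[-82,109]): print(proj([[*r2w(p),42]]))
g=cv2.imread('pics/t9.png')[240:290,300:345].astype(int)
v=g.sum(2)//3;d=g[...,0]-g[...,2]
for r in range(0,50): print(240+r,''.join('#' if d[r,c]>14 and v[r,c]>85 else '+' if v[r,c]>100 else '.' for c in range(45)))"
```

```text
[[321.02906387 248.13202634]]
[[328.70614176 277.19114746]]
240 ....................................++++++++.
241 ....................................++++++++.
242 ....................................++++.....
243 .............................................
244 .............................................
245 .....................................+#......
246 ....................................#+++.....
247 ....................................+++#.....
248 ....................................+++......
249 .....................................++......
250 ...................++#.......................
251 ...............++++++#.......................
252 ...........#++#+##++++.......................
253 .......+++++++#+++++++.......................
254 ...++++++++++#+++.+.+++......................
255 +++++++++++++.+++++++#+......................
256 +++++++++.+#+++++++#+++......................
257 +++++..++#+++++++++++#+......................
258 ++++++++++++++++++++.+++.....................
259 +++.+++++++++#++++#+++++.....................
260 ++++++++++#++#+++#++++++............
[... 759 characters left out ...]

276 +++...+++++++++++#+.++++++++.................
277 +...+++++++++#++.++++++++++++................
278 ..++++++.+++.++##++++#++++...................
279 ++++++.++++++++++++#+........................
280 ++++.++++++++#+#++...........................
281 +++.++++++++++...............................
282 ++.#+#++++...................................
283 +.+++#.......................................
284 .++..........................................
285 .............................................
286 .............................................
287 .............................................
288 .............................................
289 .............................................
```

```bash
python3 -c "
from h import *
for p in px2w([[322,250],[329,278]],42): print(w2r(p))"
```

```text
[  3.68665657 107.58069106]
[-84.610444   108.76279401]
```

Converted, -8 mm is -0.16, 3 mm is 0.06.

```bash
python3 nudge.py '[[[-0.16, 0, 0.06], [0, 0, 0], 58], [[-0.18, 0.07, 0], [0, 0, 0], 58], [[-0.18, 0.07, 0], [0, 0, 0], 58], [[-0.16, 0.07, 0], [0, 0, 0], 58], [[0, 0, 0], [0, 0, 0], 58]]';  python3 -c "
from h import *
piv(0,30)
t=ctrl.get_image('top')
g=t[240:290,300:345].astype(int)
v=g.sum(2)//3
for r in range(0,45): print(240+r,''.join('+' if v[r,c]>100 else '.' for c in range(45)))"
```

```text
clock: 23.35
eef_pos: [440.1, -79.1, 14.7]
tool_rot: [-3.133, 0.003, 1.821]
force: [-0.1, -0.4, -0.8]
width: 57.8
gripper_force: 0.0
tool d [-10.3  -6.9  -0.2] rz 0.0 | rack [-22.8 179.1] z 14.7 psi 104.3 t 23.35 f [-0.1 -0.4 -0.8]
240 +++++...............................++++++++.
241 +++.................................++++++++.
242 .....+..............................++++.....
243 ..+++++......................................
244 +++++++...................+++++..............
245 ++++..................+++++++++......++......
246 +....+............+++++++++++++.....++++.....
247 +.+++++........++++++++++++++++.....++++.....
248 ++++++++...+++++++++++++.++++++.....+++......
249 ++++++++++++++++++++.++++++++++......++......
250 ++++++++++++++++..+++++++++++++..............
251 +++++++++++++.+++++++++++++++.+..............
252 ++++++++++++.+++++++++++++++++++.............
253 +++++++++++++++++++++++++++++++++............
254 +++++++++++++++++++++++++++++++++............
255 +++++++++++++.++++++++++++++++.+++...........
256 +++++++++++++.++++++++++++++++++++...........
257 ++++++++++++++
[... 681 characters left out ...]

271 +..+++++...++++++.++++..+++++++++++++........
272 ...+++...++++++.+.+.+++++++++++++............
273 ..++...++++++++.+++++++++++++................
274 .....++++++++..++++++++++....................
275 ..+++++++.++.++++++++........................
276 +++++++.+..++++++............................
277 +++++.....++++...............................
278 +++.+........................................
279 +.+..........................................
280 +............................................
281 .............................................
282 .............................................
283 .............................................
284 .............................................
```

```bash
python3 -c "
from h import *
for p in px2w([[331.2,244.3],[338,271.3]],42): print(w2r(p))"
```

```text
[13.44066123 75.7378698 ]
[-71.84846632  76.86695506]
```

```bash
python3 nudge.py '[[[0.06, 0, 0], [0, 0, 0], 62], [[0, -0.1, 0], [0, 0, 0], 62], [[-0.12, 0, 0], [0, 0, 0], 62], [[-0.14, 0, 0], [0, 0, 0], 62], [[-0.06, 0, 0], [0, 0, 0], 62], [[0, 0, 0], [0, 0, 0], 62]]';  python3 -c "
from h import *
piv(0,28)"
```

```text
clock: 24.0
eef_pos: [435.8, -88.5, 14.7]
tool_rot: [-3.13, -0.007, 1.823]
force: [-2.5, 7.2, 5.4]
width: 61.7
gripper_force: 3.5
tool d [-2.3  1.6 -0.3] rz 0.003 | rack [-29.3 171.1] z 14.7 psi 104.5 t 24.0 f [-2.5  7.2  5.4]
```

Squeezed against the post (7 N). Turning now.

Converted, -11 mm is -0.22, -9 mm is -0.18.

```bash
python3 nudge.py '[[[-0.04, -0.1, 0], [0, 0, -0.05], 62], [[-0.06, -0.18, 0], [0, 0, -0.09], 62], [[-0.06, -0.22, 0], [0, 0, -0.1], 62], [[-0.06, -0.22, 0], [0, 0, -0.1], 62], [[-0.06, -0.22, 0], [0, 0, -0.1], 62], [[-0.06, -0.22, 0], [0, 0, -0.1], 62], [[0, 0, 0], [0, 0, 0], 62]]';  python3 -c "
from h import *
piv(31,29)"
```

```text
clock: 24.7
eef_pos: [390.9, -131.8, 16.5]
tool_rot: [-3.131, -0.016, 2.363]
force: [-5.2, 5.2, -3.3]
width: 62.0
gripper_force: 3.4
tool d [-3.   0.9  1.4] rz 0.002 | rack [-83.5 140.2] z 16.5 psi 135.4 t 24.7 f [-5.2  5.2 -3.3]
```

Converted, -11 mm is -0.22, -4 mm is -0.08.

```bash
python3 nudge.py '[[[-0.08, -0.22, 0], [0, 0, -0.1], 62], [[-0.08, -0.22, 0], [0, 0, -0.1], 62], [[-0.08, -0.22, 0], [0, 0, -0.1], 62], [[-0.08, -0.22, 0], [0, 0, -0.1], 62], [[-0.06, -0.22, 0], [0, 0, -0.1], 62], [[0, 0, 0], [0, 0, 0], 62]]';  python3 -c "
from h import *
piv(60,29)"
```

```text
clock: 25.3
eef_pos: [374.9, -188.5, 16.7]
tool_rot: [-3.138, -0.022, 2.862]
force: [-10.2, 2.6, -2.2]
width: 62.0
gripper_force: 5.3
tool d [-3.4  1.3  1.6] rz -0.005 | rack [-113.    89.3] z 16.7 psi 164.0 t 25.3 f [-10.2   2.6  -2.2]
```

Converted, -11 mm is -0.22, -3 mm is -0.06.

```bash
python3 nudge.py '[[[-0.06, -0.22, 0], [0, 0, -0.1], 62], [[-0.04, -0.22, 0], [0, 0, -0.1], 62], [[-0.04, -0.22, 0], [0, 0, -0.1], 62], [[-0.04, -0.22, 0], [0, 0, -0.1], 62], [[-0.04, -0.22, 0], [0, 0, -0.1], 62], [[0, -0.06, 0], [0, 0, -0.03], 62], [[0, 0, 0], [0, 0, 0], 62]]';  python3 -c "
from h import *
piv(90,29)
t=ctrl.get_image('top')
g=t[238:285,325:380].astype(int)
v=g.sum(2)//3
for r in range(0,45): print(238+r,''.join('+' if v[r,c]>100 else '.' for c in range(55)))"
```

```text
clock: 26.0
eef_pos: [388.3, -249.2, 17.5]
tool_rot: [3.141, -0.013, -2.893]
force: [-0.4, 0.3, 0.1]
width: 62.2
gripper_force: 0.0
tool d [-5.4  2.7  2.4] rz -0.001 | rack [-115.1   27.1] z 17.5 psi -165.8 t 26.0 f [-0.4  0.3  0.1]
238 ..........+++++++++............................++......
239 ..........+++++++++............................++......
240 ...........++++++++............................+++.....
241 ...........++++++++.............................++.....
242 ...........++++.................................++.....
243 ................................................+++....
244 .................................................++....
245 ...........++++..................................++....
246 ...........++++..................................++....
247 ...........++++................+++...............+++...
248 ...........++++...........++++++++................++...
249 ............++.......++++++++++++++...............++...
250 .................++++++++++++++++++...............+++..
251 .............++++++++++++.+++++.+++................++..
252 ...........++++++++++.+
[... 1132 characters left out ...]
+++++++++.......................+.++++++
272 ..........++++++++++++..........................+++++++
273 ++........+++++++++++.........................++.++++++
274 ++++.......+++++++++....+...................+.+++++++++
275 +++........++....++.......................++.++++++++++
276 ++................+.......................+++++++++++++
277 +.........................................+++++++++++++
278 ...+++...........+......................++.++++++++++++
279 ..+++++................................+.++++++++++++++
280 .++++++++............+..........+........++++++++++++++
281 ++++++++++....++....+.................+...+++++++++++++
282 ++++++++++++..+.++++.+++...................++++++++++++
```

The box stands before the mouth just as the first one did. I'll repeat the side push against the fence.

```bash
python3 nudge.py '[[[0.16, 0, 0], [0, 0, 0], 0], [[0, 0, -0.5], [0, 0, 0], 0], [[0, 0, -0.5], [0, 0, 0], 0], [[0, 0, 0], [0, 0, 0], 0], [[-0.4, 0.54, 0], [0, 0, 0], 0], [[-0.4, 0.54, 0], [0, 0, 0], 0], [[-0.4, 0.54, 0], [0, 0, 0], 0], [[0, 0, 0], [0, 0, 0], 0], [[0, 0, 0.5], [0, 0, 0], 0], [[0, 0, 0.5], [0, 0, 0], 0], [[0, 0, 0], [0, 0, 0], 0]]'; python3 -c "
from h import *
goto(*r2w([-60,57]),15,194.3)"
```

```text
clock: 27.15
eef_pos: [415.3, -154.9, 14.7]
tool_rot: [3.134, -0.019, -2.893]
force: [0.3, -0.3, 1.0]
width: 0.2
gripper_force: 0.0
tool d [ -5.6 -54.8  -0.9] rz -0.001 | rack [-65.5 111.8] z 14.7 psi -165.7 t 27.15 f [ 0.3 -0.3  1. ]
```

Converted, -8 mm is -0.16, -6 mm is -0.12.

```bash
python3 nudge.py '[[[-0.08, -0.16, 0], [0, 0, 0], 0], [[0, -0.16, 0], [0, 0, 0], 0], [[0, -0.16, 0], [0, 0, 0], 0], [[0, -0.16, 0], [0, 0, 0], 0], [[0, -0.16, 0], [0, 0, 0], 0], [[0, -0.12, 0], [0, 0, 0], 0], [[0, -0.12, 0], [0, 0, 0], 0], [[0, -0.08, 0], [0, 0, 0], 0], [[0, 0, 0], [0, 0, 0], 0]]'; python3 -c "
from h import *
goto(*r2w([-60,55]),15,194.3)"; python3 nudge.py '[[[0, 0.12, 0], [0, 0, 0], 0], [[0, 0, -0.5], [0, 0, 0], 0], [[0, 0, -0.6], [0, 0, 0], 0], [[0, 0, 0], [0, 0, 0], 0], [[0.8, -0.5, 0], [0, 0, 0], 0], [[0.76, -0.5, 0], [0, 0, 0], 0], [[0, -0.28, 0], [0, 0, 0], 0], [[0, 0, 0], [0, 0, 0], 0]]'; python3 -c "
from h import *
goto(*r2w([-134,-4]),15,14.3)"
```

```text
clock: 28.05
eef_pos: [436.2, -207.9, 17.2]
tool_rot: [3.136, -0.013, -2.89]
force: [-2.0, 7.0, 6.0]
width: -0.2
gripper_force: 3.4
tool d [ 1.5 -0.3  2.2] rz 0.002 | rack [-58.4  55.3] z 17.2 psi -165.6 t 28.05 f [-2.  7.  6.]
clock: 28.85
eef_pos: [376.0, -288.5, 72.8]
tool_rot: [-3.14, -0.012, -2.897]
force: [0.1, 0.7, -0.0]
width: 0.3
gripper_force: 0.0
tool d [-3.4  4.1 57.8] rz 3.137 | rack [-136.7   -8. ] z 72.8 psi -166.0 t 28.85 f [ 0.1  0.7 -0. ]
```

Converted, 2 mm is 0.04.

```bash
python3 nudge.py '[[[0, 0.04, 0], [0, -0.15, 0], 0], [[0, 0.04, 0], [0, -0.05, 0], 0], [[0, 0, 0], [0, 0, 0], 0]]'; python3 -c "
from h import *
goto(*r2w([-130,-4]),26,194.3)"
```

```text
clock: 29.15
eef_pos: [372.3, -280.0, 68.8]
tool_rot: [3.129, 0.122, -2.895]
force: [0.2, -0.3, 0.2]
width: -0.0
gripper_force: 0.0
tool d [-2.9 -5.7 43.4] rz -0.003 | rack [-138.2    1.2] z 68.8 psi -165.8 t 29.15 f [ 0.2 -0.3  0.2]
```

```bash
python3 nudge.py '[[[0, -0.04, 0.3], [0, 0, 0], 0], [[0, -0.04, 0.3], [0, 0, 0], 0], [[0, -0.02, 0.24], [0, 0, 0], 0], [[0, 0, 0], [0, 0, 0], 0], [[-0.24, 0, 0.03], [0, 0, 0], 0], [[-0.24, 0, 0.03], [0, 0, 0], 0], [[-0.24, 0, 0.03], [0, 0, 0], 0], [[-0.24, 0, 0.03], [0, 0, 0], 0], [[-0.24, 0, 0.03], [0, 0, 0], 0], [[-0.24, 0, 0.03], [0, -0.04, 0], 0], [[-0.24, 0, 0.03], [0, -0.04, 0], 0]]'; python3 -c "
from h import *
goto(*r2w([0,-4]),26,194.3)"
```

```text
clock: 30.25
eef_pos: [467.8, -267.7, 36.7]
tool_rot: [3.114, 0.189, -2.895]
force: [-4.0, -1.9, -2.0]
width: 0.1
gripper_force: 1.8
tool d [-39.8   6.   18.6] rz -0.003 | rack [-42.6 -10.4] z 36.7 psi -165.8 t 30.25 f [-4.  -1.9 -2. ]
```

```bash
python3 nudge.py '[[[0.16, 0.06, 0], [0, 0, 0], 0], [[0, 0.08, 0.18], [0, 0, 0], 0], [[0, 0, 0.06], [0, 0, 0], 0], [[-0.16, 0, 0.04], [0, 0, 0], 0], [[-0.2, 0, 0.04], [0, 0, 0], 0], [[-0.2, 0, 0.04], [0, 0, 0], 0], [[-0.2, 0, 0.04], [0, 0, 0], 0], [[-0.16, 0, 0.04], [0, 0, 0], 0], [[0, 0, 0], [0, 0, 0], 0]]'; python3 -c "
from h import *
goto(*r2w([12,-4]),26,194.3)"
```

```text
clock: 31.15
eef_pos: [509.1, -253.0, 26.8]
tool_rot: [3.105, 0.18, -2.895]
force: [-2.8, -0.8, 1.6]
width: -0.0
gripper_force: 1.4
tool d [-10.7   2.4   2.9] rz -0.003 | rack [ 1.  -6.5] z 26.8 psi -165.8 t 31.15 f [-2.8 -0.8  1.6]
```

Converted, -6 mm is -0.12, -5 mm is -0.1.

```bash
python3 nudge.py '[[[-0.12, 0.02, 0.02], [0, 0, 0], 0], [[-0.12, 0.02, 0.02], [0, 0, 0], 0], [[-0.1, 0, 0.02], [0, 0, 0], 0], [[0, 0, 0], [0, 0, 0], 0], [[0, 0, 0], [0, 0, 0], 0]]'; python3 -c "
from h import *
goto(*r2w([17,-4]),26,194.3)";python3 nudge.py '[[[0.4, 0, -0.16], [0, 0, 0], 0], [[0.6, 0, -0.2], [0, 0, 0], 0], [[0.6, 0, -0.6], [0, 0, 0], 0], [[0.8, 0, -0.8], [0, 0.1, 0], 0], [[0.8, 0, -0.8], [0, 0.05, 0], 0], [[0, 0.8, -0.8], [0, 0, 0], 0], [[0, 0.8, 0], [0, 0, 0], 0], [[0, 0.8, 0], [0, 0, 0], 0], [[0, 0, 0], [0, 0, 0], 0]]';python3 -c "
import cv2,numpy as np
from cell import ctrl
t=ctrl.get_image('top');s=ctrl.get_image('scene')
r=lambda a:cv2.resize(a,(400,400),interpolation=cv2.INTER_CUBIC)
cv2.imwrite('pics/m9.png',np.hstack([r(t[200:275,310:385]),r(s[215:290,320:395])]))"
```

```text
clock: 31.65
eef_pos: [525.6, -247.0, 27.1]
tool_rot: [3.106, 0.182, -2.896]
force: [-1.1, 0.1, -1.0]
width: -0.1
gripper_force: 0.7
tool d [1.7 0.7 0.8] rz -0.004 | rack [18.5 -4.8] z 27.1 psi -165.9 t 31.65 f [-1.1  0.1 -1. ]
clock: 32.55
eef_pos: [333.9, -176.6, 160.6]
tool_rot: [3.102, 0.032, -2.885]
force: [0.4, -0.5, 0.1]
width: -0.2
gripper_force: 0.0
```

View pics/m9.png

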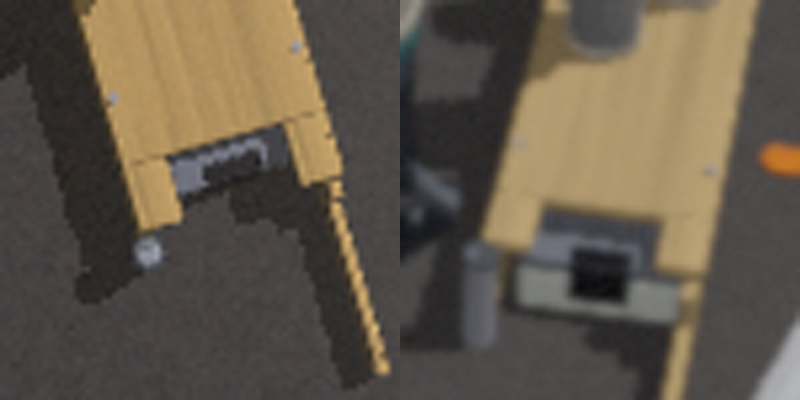

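The second box's rear edge ((178,195)–(270,170)) lies inside the shelf front ((183,222)–(300,185)), with its latch facing out and the post and fence clear. Only two boxes were present, so I'm handing in.

```bash
python3 -c "
from cell import ctrl
print(ctrl.finish_job())"
```

```text
the job is handed in; nothing more can be done
None
```

I turned both lunch boxes present (there was no third) round the post and slid them fully under the shelf with latches facing out; the job is handed in at about 33 s, and the hand-in returned no verdict.

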